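# Load a pin in the demagnetiser and hold its spring-return switch on step three

## Robot

A 6-joint arm with a two-finger parallel gripper is mounted at the origin on a cart in front of the work surface, level with it; the furniture and walls round the work are solid. World frame = base frame: x ahead of the robot, y to its left, z up, the work surface at z = 0. Lengths are in m, angles in rad, forces in N, time in s.
With the tool pointing down it reaches from about 0.35 to 0.775 m from the base axis. Payload 7.3 kg.
Tool frame: the origin (TCP) lies at the very end of the fingers, on their centre line; the grasp point (between the pads) lies 19 mm behind it; z points along the fingers, y is the line along which they close (so a half turn about z gives the same grasp; the last joint's range is limited). The gripper opens to 92 mm and grips with 3 to 60 N. Pads are 19 mm wide; open, the fingers measure 130 mm over their backs; the gripper's body (75 mm by 190 mm) begins 47 mm behind the grasp point.
Start: joints at [0.993, 0.342, 1.524, -0, 1.275, -0.146], TCP at [0.22, 0.477, 0.227] pointing down, gripper open.
Joint ranges: [-2.53, 2.53], [-0.77, 2.02], [0.04, 2.7], [-1, 4.14], [0.28, 2.66], [-3.11, 3.11]. Speed limits (rad/s): [2.57, 2.57, 3.14, 3.14, 3.14, 3.14].

## Interface

Orientations are given as [roll, pitch, yaw] about the fixed x, y, z axes, in that order (R = Rz(yaw) Ry(pitch) Rx(roll)).
In Python, from cell import robot gives the robot as it stands.
- The arm moves only by the tool apply_moves, never from a script. Its argument "motion" is text: rows parted by semicolons, each of 7 numbers parted by spaces: the opening in per cent of the stroke, from 0 (shut) to 100 (fully open), then the shift along the tool's x, y, z in cm, then the turn, a rotation vector about the tool's x, y, z in rad. A call has 1 to 20 rows; each row shifts and turns the commanded pose from where the row before left it, along the tool's axes as they then stand; what a row does not reach is not made up. A row lasts 1/8 s, in which the tool goes at most 62.5 mm and 10.7 degrees, less where a joint would pass 70% of its speed; a pose out of reach is approached as far as the arm can. A call with a gripper value outside its range is refused whole. The fingers move at their own pace and stop on an object; "force" is the grip in N (left out, the last holds). Time passes only in rows, so rows that do not move let the fingers close. It gives the time, the measured TCP pose, the force, the opening and the grip force at its end, in the units of the state.
- robot.observe(): the state, without advancing time (a new reading comes with each control period).
- robot.read_camera(name): name is "scene" or "top"; returns a dict with "img" (384x512x3 uint8, red, green, blue), "fovy" (degrees; the focal length in pixels is half the picture's height over the tangent of half this angle, whatever the lens; pixels are square), "cx", "cy" (the principal point, pixels), "R" (3x3) and "t" (3): a world point X has camera coordinates R X + t. Camera axes: x right, y down, z forward; pixel columns grow to the right and rows downward; lengths in m; the calibration is good to about 2 mm. A picture is of the moment at which its call begins. There is no depth.
- robot.hand_in(): hands the job in; it is judged then, once.
Trained networks look in a picture, given as the dict that the camera call returned (one of the last four; its "shot" number tells which), for a name from the list of things; names that differ only in an ending like _2 or _b are one class to them, and where a whole thing is asked for, a point or a joint stands for the part that bears it (a point fixed in the world has none). Each returns a list of dicts, best first, with "score" (0 to 1); they miss things now and then, are a little off and sometimes report something else, mostly with a low value. They report only what shows in the picture. A call takes as long as a camera call. They do not tell look-alikes from the thing itself.
- robot.search_frame(target, picture): "centre" ([x, y, z] in m, in world coordinates, good to about 4 mm: the middle of the surface that is visible of it).
- robot.trace(target, picture): "pixels" (384x512 bool, what is visible of it).
The state is a dict: "time": time; "qpos": joint angles; "qvel": joint speeds; "joint_efforts": joint torques, N m; "tool_pos": TCP position; "tool_rot": TCP orientation; "contact_force": force on the tool from outside, world axes, zero at the start; "torque": the same for the moment, N m; "opening": finger opening in m; "grip_force": force on a finger pad.
Only numpy, scipy, OpenCV 4.12 (cv2) and the standard library are available. Lean on these libraries where they do the work, as an engineer would, in place of code of your own. Each camera call takes 0.05 s, during which the arm holds its last target. There are 200 camera calls.

## Task

The hardened locating pin has picked up magnetism: slide it nose first into the coil tunnel of the bench demagnetiser until its square head sits fully home against the tunnel mouth, with the switch still off, and let go of it. Then swing the spring-return step switch clockwise past its first two clicks to the third, full-strength step and finish while still holding it there, since it snaps back to off when released. Leave the two collets and the ring gauge alone.

Things in the scene. Friction and masses are not known exactly. Their poses are not given: they have to be found in the camera images.
- locating_pin: Loose bright steel pin, 0.3 kg, lying level on a flat of its square head. Head 26 x 26 mm, 42 mm long; from one end of it a centred round shank stands out, 18 mm thick, 58 mm long, its last 10 mm tapering to an 11 mm nose. Origin: middle of the head's underside, 13 mm below the centreline. x runs along the pin towards the nose, z up. Centre of mass on the centreline, 16 mm nose-ward of the origin.
- pin_shoulder (a point): On the pin's centreline, where the shank leaves the head (the flat face that comes up against the tunnel mouth). Axes as the pin's.
- pin_nose (a point): On the pin's centreline, at the tip of the nose, 58 mm beyond the shoulder. Axes as the pin's.
- demagnetiser: Bench demagnetiser, fixed, 116 deep (x), 186 wide (y), 82 mm high, the lever on top up to 106 mm. Origin: on the bench under its middle; x points from front to back, y to its left seen from the front. Left half: round coil lying between two upright black end plates (80 wide, up to 82 mm high), a tunnel through them along x. Right half: grey box (78 mm high), step switch on top.
- tunnel_mouth (a point): Centre of the tunnel mouth, in the front face of the front end plate, 45 mm above the bench. The tunnel is level and round, 20 mm in diameter, 110 mm long, open at the back, with a 2.5 mm chamfer at the mouth, and runs along the demagnetiser's +x (axes as the demagnetiser's). The face round it is flat; only the foot plate juts 3 mm forward, up to 8 mm high.
- step_switch (a joint): Switch angle in rad, growing clockwise seen from above: 0 off, steps 1, 2, 3 at 0.42, 0.84, 1.26, end stop 1.30. The lever points to the demagnetiser's front, 0.63 rad towards its right (-y) when off, 0.63 rad towards its left at step 3. A spring returns it to off from every step: 0.09 N m at off, 0.28 at step 3; clicks between the steps add up to 0.05. One, two, three dots mark the steps.
- switch_axis (a point): On the vertical axis of the step switch, at 94 mm above the bench, fixed to the demagnetiser.
- lever_grip (a point): On the lever's centreline, 50 mm out from the switch axis, at mid height (96 mm above the bench); turns with the switch. The lever is black, 14 mm wide with upright sides, 20 mm high (86 to 106 mm above the bench), reaches 66 mm out from the axis and has 8 mm of air under it.
- collet_1: Steel spring collet standing on the bench, 26 mm across, 35 mm high; a bystander. Origin under its centre.
- collet_2: Another such collet; a bystander. Origin under its centre.
- ring_gauge: Black ring gauge lying flat, 58 mm across, 16 mm high; a bystander. Origin under its centre.
Not all that is in view belongs to the job. Several things have the shape of the locating_pin; the one meant has the colours described above.

How it is judged:
On the way, in this order (a step that is already met when the one before it is completed fails the run):
1. the pin sits fully home in the tunnel, let go, with the switch off (distance between pin_shoulder and tunnel_mouth below 0.004 m and x of pin_nose in the frame of tunnel_mouth above 0.053 m and angle between the x axis of locating_pin and the x axis of demagnetiser, either way round below 0.1 rad and contact force between each of the arm, the fingers and locating_pin below 0.3 N and value of joint step_switch below 0.15 rad), for 0.2 s.
2. the switch is turned to its third step (value of joint step_switch above 1.16 rad), for 0.2 s.
At the end, for the whole second after the job is handed in: The robot holds the lever (over 1.5 N of contact) still at the third step (over 1.16 rad, slower than 0.1 rad/s); the pin lies untouched in the tunnel, nose inside, in line within 0.1 rad, its shoulder within 4 mm of the centre of the mouth; nothing else presses the lever (value of joint step_switch above 1.16 rad and velocity of joint step_switch between -0.1 and 0.1 rad/s and contact force between any of the fingers, the arm and step_switch above 1.5 N and contact force between locating_pin and step_switch below 0.1 N and contact force between each of the arm, the fingers and locating_pin below 0.3 N and distance between pin_shoulder and tunnel_mouth below 0.004 m and x of pin_nose in the frame of tunnel_mouth above 0.053 m and angle between the x axis of locating_pin and the x axis of demagnetiser, either way round below 0.1 rad); the arm keeps its last pose, push and grip.
It fails at once if a collet or the ring gauge is pushed more than 15 mm from its place (distance of any of collet_1, collet_2, ring_gauge from where it was at the start of the episode above 0.015 m).
It also fails if it takes over 64 s, if anything falls off the work surface, if the arm or the gripper's body presses on something with over 40 N, if the wrist force passes 120 N, or if a joint passes its speed limit or range.

## Working session

There is one attempt and no reset: what is moved stays moved. The work goes in short steps, Python scripts to look and compute and a tool call to move; the robot and the scene stay as the last step left them, time stands still between calls to the robot, and variables do not carry over. Pictures are saved under pics/ and viewed, at most 10 in all, crops included, and the job is handed in when it is done.

Besides the shell and the picture viewer there is one more tool, called after ">>>" as a command line: name --argument value ..., lists and objects as JSON in quotes. apply_moves: Moves the arm, as the interface text tells. Its arguments: {"type":"object","properties":{"motion":{"type":"string"},"force":{"type":"number"}},"required":["motion"]}

```bash
mkdir -p pics; ls
cat > h.py <<'E'
import numpy as np,cv2
from cell import robot
def f(p): return p['img'].shape[0]/2/np.tan(np.radians(p['fovy'])/2)
def proj(p,X):
    c=p['R']@np.asarray(X,float)+p['t']; return np.array([p['cx'],p['cy']])+f(p)*c[:2]/c[2]
def back(p,uv,z):
    d=p['R'].T@np.array([(uv[0]-p['cx'])/f(p),(uv[1]-p['cy'])/f(p),1]); o=-p['R'].T@p['t']
    return o+d*(z-o[2])/d[2]
E
python3 - <<'E'
from h import *
a=[]
for n in ('scene','top'):
    p=robot.read_camera(n); cv2.imwrite(f'pics/{n}0.png',p['img'][:,:,::-1])
    print(n,p['fovy'],(-p['R'].T@p['t']).round(3),p['R'].round(3).tolist())
    for t in ('locating_pin','demagnetiser','step_switch','collet_1','ring_gauge'):
        for r in robot.search_frame(t,p): print(t,round(r['score'],2),np.round(r['centre'],3),proj(p,r['centre']).round())
s=robot.observe();print(s['time'],s['tool_pos'],s['tool_rot'],s['opening'])
E
```

```text
pics
scene 52.980534854604855 [-0.136  0.766  0.44 ] [[-0.709, -0.705, -0.013], [-0.268, 0.286, -0.92], [0.653, -0.649, -0.391]]
locating_pin 0.87 [0.473 0.344 0.022] [193. 239.]
locating_pin 0.73 [0.137 0.314 0.019] [332. 304.]
demagnetiser 0.75 [0.611 0.141 0.058] [221. 182.]
step_switch 0.72 [0.637 0.054 0.094] [238. 160.]
collet_1 0.44 [0.644 0.298 0.02 ] [167. 210.]
ring_gauge 0.61 [0.451 0.04  0.012] [291. 203.]
top 55.698978090978684 [0.373 0.195 0.942] [[-0.004, -1.0, 0.004], [-0.999, 0.004, -0.034], [0.034, -0.004, -0.999]]
locating_pin 0.72 [0.478 0.34  0.022] [200. 164.]
locating_pin 0.59 [0.15  0.306 0.017] [213. 294.]
locating_pin 0.52 [0.455 0.034 0.013] [320. 174.]
demagnetiser 0.68 [0.628 0.097 0.077] [297.  99.]
step_switch 0.88 [0.637 0.046 0.102] [320.  92.]
step_switch 0.19 [0.481 0.342 0.025] [199. 163.]
collet_1 0.63 [0.65  0.285 0.035] [221.  96.]
collet_1 0.22 [0.478 0.336 0.024] [201. 165.]
ring_gauge 0.85 [0.453 0.037 0.01 ] [318. 174.]
0.6 [0.21969166 0.47682406 0.22674387] [3.14154274e+00 1.07619264e-05 2.70978513e+00] 0.0915273399372701
```

View pics/scene0.png

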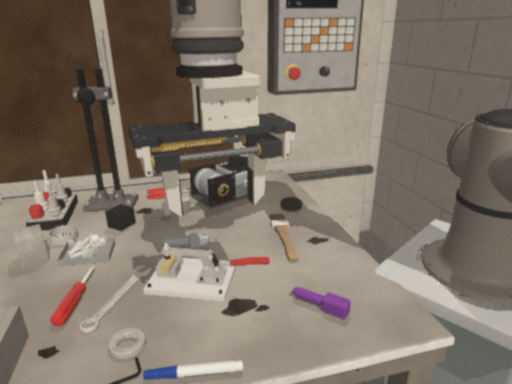

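View pics/top0.png

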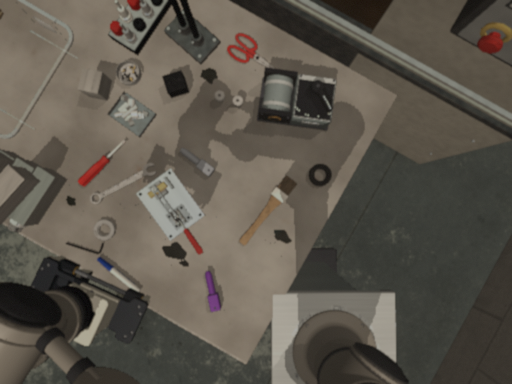

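The scene view shows the gripper in front of the demagnetiser (225,185). The top view shows the demagnetiser at (297,97) and collets at (219,95) and (238,100), with the ring gauge at (319,174). Pin candidates are the grey steel one at top (197,161) and the purple one at (213,291). By the description I choose the steel one and check it in a crop.

Run:
```python
from h import *
p=robot.read_camera('top'); im=p['img'][:,:,::-1]
c=cv2.resize(im[60:185,170:345],None,fx=4.5,fy=4.5,interpolation=cv2.INTER_CUBIC); cv2.imwrite('pics/crop1.png',c)
for r in [0]:
    for t,z in (('locating_pin',.013),):
        for r in robot.trace(t,p):
            m=r['pixels'].astype(np.uint8); ys,xs=np.nonzero(m)
            if len(xs)<20: continue
            print(t,round(r['score'],2),len(xs),xs.mean(),ys.mean())
            pts=np.float32(np.c_[xs,ys]); print(cv2.minAreaRect(pts))
            W=np.array([back(p,q,z)[:2] for q in pts]); c=W.mean(0);u,s,v=np.linalg.svd(W-c); d=v[0]; l=(W-c)@d; w=(W-c)@v[1]
            print(c,d,l.min(),l.max())
            for a in np.arange(-.06,.06,.01):
                k=(l>=a)&(l<a+.01)
                if k.any(): print(round(a,2),np.round([np.ptp(w[k]),w[k].mean()],4))
for r in robot.trace('step_switch',p)[:1]+robot.trace('demagnetiser',p)[:1]:
    ys,xs=np.nonzero(r['pixels']);print(r['score'],cv2.minAreaRect(np.float32(np.c_[xs,ys])))
```

```text
locating_pin 0.74 337 212.16913946587536 292.56973293768544
((212.45944213867188, 290.36920166015625), (39.858394622802734, 11.169357299804688), 82.23483276367188)
[0.15357502 0.30921645] [-0.97816258 -0.20784118] -0.055841124728789035 0.044830718038478115
-0.06 [0.0129 0.0009]
-0.05 [0.0184 0.0005]
-0.04 [0.0164 0.0005]
-0.03 [ 0.0159 -0.0003]
-0.02 [ 0.0159 -0.0001]
-0.01 [ 0.0184 -0.0002]
0.0 [ 0.0263 -0.0015]
0.01 [ 0.0282 -0.0006]
0.02 [0.0268 0.0004]
0.03 [0.0263 0.0004]
0.04 [0.0208 0.0017]
0.93 ((319.9541320800781, 97.10491943359375), (35.06331253051758, 15.223793983459473), 68.62937927246094)
0.79 ((296.8199768066406, 98.75999450683594), (74.529052734375, 54.730064392089844), 8.130102157592773)
```

View pics/crop1.png

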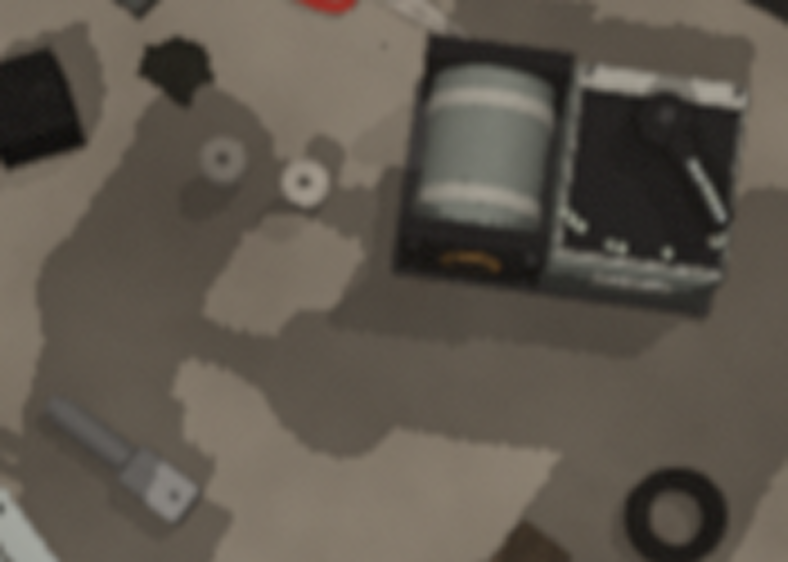

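The crop shows the bright steel pin: square head at crop (165,485), shank pointing up-left to its nose at (50,405). The demagnetiser mouth is at about (470,260), and the lever runs from (665,115) to (720,220).

Run:
```python
from h import *
for n in ('top','top','scene'):
    p=robot.read_camera(n)
    for r in robot.trace('locating_pin',p):
        ys,xs=np.nonzero(r['pixels'])
        if len(xs)<20: continue
        W=np.array([back(p,q,.013)[:2] for q in np.c_[xs,ys]]); c=W.mean(0);d=np.linalg.svd(W-c)[2][0]; d*=np.sign(d@[.6,.8]); l=(W-c)@d
        print(n,round(r['score'],2),len(xs),xs.mean().round(1),ys.mean().round(1),c.round(3),'yaw',np.arctan2(d[1],d[0]).round(3),'nose',(c+d*l.max()).round(3),'end',(c+d*l.min()).round(3))
p=robot.read_camera('top')
g=lambda a:np.array(a)/4.5+[170,60]
for nm,a,z in (('nose',(50,403),.013),('shoulder',(135,465),.013),('headend',(192,507),.026),('holetop',(172,495),.013)): print(nm,back(p,g(a),z).round(4))
```

```text
top 0.76 304 197.9 162.0 [0.486 0.346] yaw 0.934 nose [0.517 0.389] end [0.459 0.31 ]
top 0.82 286 197.9 161.9 [0.486 0.346] yaw 0.913 nose [0.519 0.389] end [0.457 0.309]
top 0.67 394 212.2 293.1 [0.152 0.309] yaw 0.214 nose [0.208 0.321] end [0.107 0.299]
scene 0.93 897 326.3 302.2 [0.151 0.309] yaw 0.155 nose [0.212 0.319] end [0.109 0.302]
scene 0.76 491 189.4 240.9 [0.484 0.346] yaw 0.841 nose [0.523 0.389] end [0.455 0.313]
scene 0.34 95 166.0 208.6 [0.663 0.288] yaw -0.444 nose [0.708 0.267] end [0.626 0.306]
nose [0.5178 0.3889 0.013 ]
shoulder [0.4821 0.3405 0.013 ]
headend [0.4568 0.3064 0.026 ]
holetop [0.4649 0.3194 0.013 ]
```

>>> apply_moves --motion "50 -3.6 -0.5 0 0 0 0;50 -3.6 -0.5 0 0 0 0;50 -3.6 -0.5 0 0 0 0;50 -3.6 -0.5 0 0 0 0;50 -3.6 -0.5 0 0 0 0;50 -3.6 -0.5 0 0 0 0;50 -3.6 -0.5 0 0 0 0;50 -3.7 -0.4 0 0 0 0;50 0 0 1.7 0 0 -0.15;50 0 0 1.7 0 0 -0.15;50 0 0 1.7 0 0 -0.15;50 0 0 1.7 0 0 -0.15;50 0 0 1.7 0 0 -0.15;50 0 0 1.7 0 0 -0.15;50 0 0 1.7 0 0 -0.15;50 0 0 1.7 0 0 -0.15;50 0 0 1.7 0 0 -0.15;50 0 0 0 0 0 0" --force 30

```text
time: 3.4
tool_pos: [0.4651, 0.3201, 0.0726]
tool_rot: [3.14, -0.002, -2.225]
contact_force: [-0.6, 0.1, 0.6]
opening: 0.0458
grip_force: 0.0
```

Run:
```python
from h import *
p=robot.read_camera('scene'); cv2.imwrite('pics/scene1.png',cv2.resize(p['img'][130:290,130:343,::-1],None,fx=3.7,fy=3.7,interpolation=cv2.INTER_CUBIC))
np.savez('s1.npz',**p)
p=robot.read_camera('top'); np.savez('t1.npz',**p)
cv2.imwrite('pics/top1.png',cv2.resize(p['img'][55:135,240:350,::-1],None,fx=7,fy=7,interpolation=cv2.INTER_CUBIC))
```

```text
(no output)
```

View pics/scene1.png

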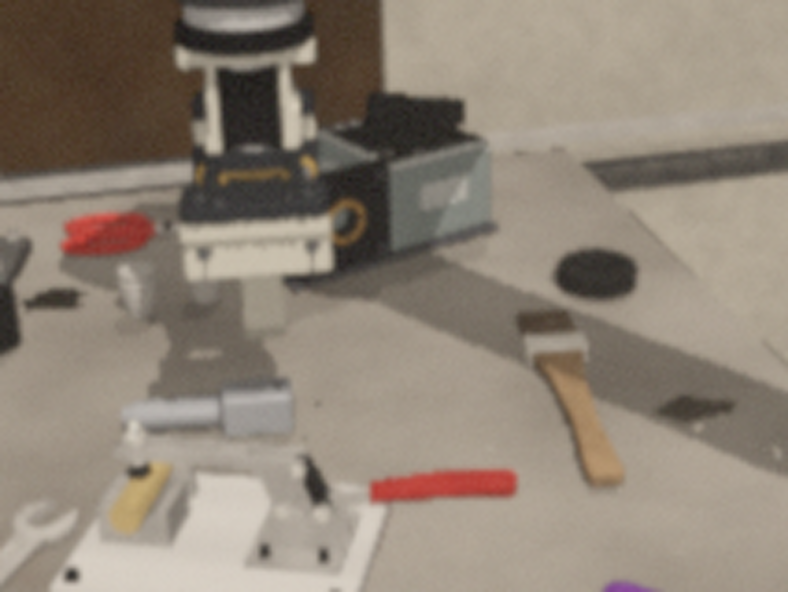

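View pics/top1.png

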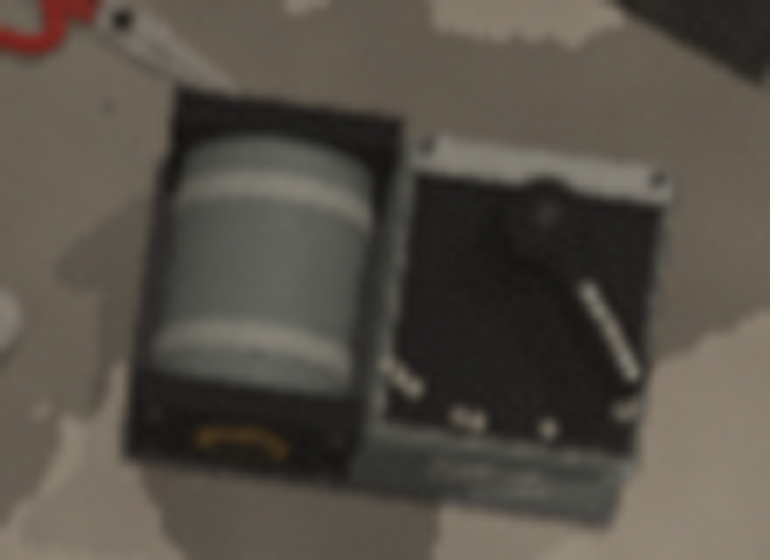

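The scene crop shows the brass tunnel ring centred at (346,222) with the pin below the open fingers, head at right (258,408). The top crop shows the plate's back-top corners at (180,90) and (403,120), foot corners at (127,458) and (350,485), the brass arc at (242,438) and the switch hub at (545,212).

```bash
cat > fit.py <<'E'
from h import *
from scipy.optimize import least_squares
t=dict(np.load('t1.npz')); s=dict(np.load('s1.npz'))
g=lambda a:(np.array(a)+.5)/7-.5+[240,55]
gs=lambda a:(np.array(a)+.5)/3.7-.5+[130,130]
def W(q,P):
    c,n=np.cos(q[2]),np.sin(q[2]); return [q[0]+c*P[0]-n*P[1],q[1]+n*P[0]+c*P[1],P[2]]
obs=[(t,g((180,90)),(.055,.093,.082)),(t,g((403,120)),(.055,.013,.082)),(t,g((127,458)),(-.058,.093,.004)),(t,g((350,485)),(-.058,.013,.004)),(t,g((635,462)),(-.055,-.093,.078)),(t,g((605,525)),(-.055,-.093,.0)),(s,gs((346,222)),(-.055,.053,.045))]
F=lambda q:np.concatenate([proj(c,W(q,P))-u for c,u,P in obs])
r=least_squares(F,[.63,.1,-.1],loss='soft_l1')
print(r.x.round(4),F(r.x).reshape(-1,2).round(2).tolist())
q=r.x; print('mouth',np.round(W(q,(-.055,.053,.045)),4),'top px crop ring top',(proj(t,W(q,(-.055,.053,.058)))-[240,55]+.5)*7-.5)
u=g((545,212)); a=back(t,u,.104)[:2]-q[:2]; c,n=np.cos(q[2]),np.sin(q[2]); print('axis in demag',c*a[0]+n*a[1],-n*a[0]+c*a[1])
for pt in ((585,285),(635,378)):
    print('stripe',back(t,g(pt),.106))
E
python3 fit.py
```

```text
[ 0.639   0.0922 -0.1446] [[-1.12, -1.17], [0.08, -0.79], [-0.21, 0.24], [-1.6, 0.68], [4.29, 2.04], [2.19, -0.14], [-0.25, 0.01]]
mouth [0.5923 0.1526 0.045 ] top px crop ring top [240.06972915 431.02844692]
axis in demag 0.020574337851922652 -0.03687328568517696
stripe [0.62887717 0.04001606 0.106     ]
stripe [0.597675   0.02373796 0.106     ]
```

>>> apply_moves --motion "50 0 0 2 0 0 0;50 0 0 2 0 0 0;50 0 0 1.6 0 0 0;50 0 0 0.8 0 0 0;50 0 0 0 0 0 0;20 0 0 0 0 0 0;20 0 0 0 0 0 0;20 0 0 0 0 0 0;20 0 0 0 0 0 0;20 0 0 0 0 0 0" --force 30

```text
time: 4.75
tool_pos: [0.4663, 0.3206, 0.0103]
tool_rot: [-3.141, 0.001, -2.223]
contact_force: [-0.4, -0.9, 4.8]
opening: 0.0258
grip_force: 29.9
```

```bash
sed -i 's/^F=/obs=obs[:4]+obs[6:]\nF=/' fit.py
cat >> fit.py <<'E'
T=robot.observe(); print(T['tool_pos'],T['tool_rot'])
# world ray of scene vs top mouth, per camera at z=.045
print('scene mouth at z.045',back(s,gs((346,222)),.045),'top arc top z.058',back(t,g((242,431)),.058))
E
python3 fit.py
```

```text
[ 0.6386  0.0907 -0.1419] [[-0.57, -0.9], [0.64, -0.61], [0.41, 0.5], [-0.97, 0.86], [0.35, -0.1]]
mouth [0.5917 0.1509 0.045 ] top px crop ring top [244.69971959 432.65746945]
axis in demag 0.02067712711223285 -0.035392181050501376
stripe [0.62887717 0.04001606 0.106     ]
stripe [0.597675   0.02373796 0.106     ]
[0.46627754 0.32056314 0.01027286] [-3.14102397e+00  9.62691543e-04 -2.22338419e+00]
scene mouth at z.045 [0.59180763 0.15205578 0.045     ] top arc top z.058 [0.59226247 0.15187872 0.058     ]
```

>>> apply_moves --motion "20 0 0 -2 0 0 0;20 0 0 -2 0 0 0;20 0 0 -2 0 0 0;20 0 0 0 0 0 0"

```text
time: 5.25
tool_pos: [0.4662, 0.3208, 0.0703]
tool_rot: [-3.141, 0.002, -2.223]
contact_force: [0.2, 0.3, -3.3]
opening: 0.0255
grip_force: 29.9
```

>>> apply_moves --motion "20 1.5 -1.5 0 0 0 0;20 2.5 -2.3 0 0 0 0;20 2.5 -2.3 0 0 0 0;20 2.5 -2.3 0 0 0 0;20 2.2 -2.2 0 0 0 0;20 0 0 0 0 0 0.12;20 0 0 0.4 0 0 0.16;20 0 0 0.4 0 0 0.16;20 0 0 0.4 0 0 0.16;20 0 0 0.4 0 0 0.16;20 0 0 0.4 0 0 0.16;20 0 0 0.4 0 0 0.143;20 0 0 0.4 0 0 0;20 0 0 0 0 0 0;20 0 0 0 0 0 0"

```text
time: 7.12
tool_pos: [0.482, 0.1669, 0.0416]
tool_rot: [-3.142, -0.0, 2.998]
contact_force: [-0.3, -0.2, -2.8]
opening: 0.0255
grip_force: 29.9
```

Run:
```python
from h import *
s=robot.observe();print(s['tool_pos'],s['tool_rot'])
y=s['tool_rot'][2];M=np.array([.592,.1517]);e=M-s['tool_pos'][:2]
print('mouth in tool',e@[np.cos(y),np.sin(y)],e@[np.sin(y),-np.cos(y)])
a=robot.read_camera('scene')['img'];b=robot.read_camera('top')['img']
r=lambda i:cv2.resize(i[:,:,::-1],(395,590),interpolation=cv2.INTER_CUBIC)
cv2.imwrite('pics/pre.png',np.vstack([cv2.resize(a[150:220,160:270,::-1],None,fx=5,fy=5,interpolation=2),cv2.resize(b[80:128,230:340,::-1],None,fx=5,fy=5,interpolation=2)]))
```

```text
[0.48196688 0.16687207 0.04156437] [-3.14150007e+00 -3.13964746e-04  2.99817477e+00]
mouth in tool -0.11107193171803488 0.0007103719098150163
```

View pics/pre.png

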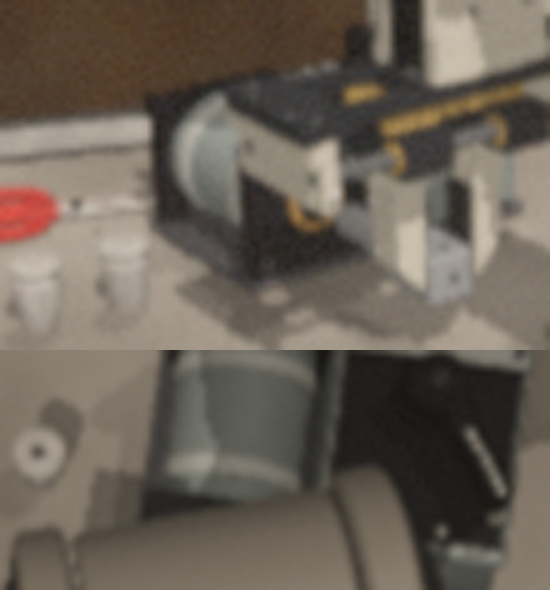

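The pin (scene part, (350,225)) lines up with the brass ring (308,215) and the collets stay clear on the left. The top view is hidden by the arm.

>>> apply_moves --motion "20 0 0.07 -0.07 0 0 0;20 -1.2 0 0 0 0 0;20 -1.2 0 0 0 0 0;20 -0.8 0 0 0 0 0;20 -0.6 0 0 0 0 0;20 0 0 0 0 0 0"

```text
time: 7.98
tool_pos: [0.5201, 0.1622, 0.0423]
tool_rot: [3.142, -0.0, 2.996]
contact_force: [-0.2, 0.3, -3.1]
opening: 0.0259
grip_force: 29.9
```

>>> apply_moves --motion "20 -0.5 0 0 0 0 0;20 -0.5 0 0 0 0 0;20 -0.5 0 0 0 0 0;20 0 0 0 0 0 0"

```text
time: 8.48
tool_pos: [0.5351, 0.1601, 0.0424]
tool_rot: [3.141, 0.0, 2.997]
contact_force: [0.5, -0.2, -2.8]
opening: 0.0257
grip_force: 29.9
```

>>> apply_moves --motion "20 -0.5 0 0 0 0 0;20 -0.5 0 0 0 0 0;20 -0.5 0 0 0 0 0;20 -0.5 0 0 0 0 0;20 0 0 0 0 0 0"

```text
time: 9.1
tool_pos: [0.5548, 0.1572, 0.0424]
tool_rot: [3.141, 0.0, 2.997]
contact_force: [-0.7, -0.0, -3.0]
opening: 0.0259
grip_force: 29.9
```

>>> apply_moves --motion "20 -0.4 0 0 0 0 0;20 -0.2 0 0 0 0 0;20 -0.2 0 0 0 0 0;20 -0.1 0 0 0 0 0;20 0 0 0 0 0 0"

```text
time: 9.72
tool_pos: [0.5627, 0.156, 0.0423]
tool_rot: [-3.141, -0.001, 2.997]
contact_force: [-1.9, 0.6, -2.1]
opening: 0.0257
grip_force: 29.9
```

>>> apply_moves --motion "20 -0.1 0 0 0 0 0;20 -0.1 0 0 0 0 0;20 0 0 0 0 0 0"

```text
time: 10.1
tool_pos: [0.5628, 0.156, 0.0422]
tool_rot: [-3.141, -0.005, 2.997]
contact_force: [-10.2, 1.5, 4.0]
opening: 0.0259
grip_force: 29.9
```

>>> apply_moves --motion "20 0.1 0 0 0 0 0;20 0 0 0 0 0 0;60 0 0 0 0 0 0;60 0 0 0 0 0 0;60 0 0 0 0 0 0;60 0 0 0 0 0 0;60 0 0 0 0 0 0;60 0 0 0 0 0 0"

```text
time: 11.1
tool_pos: [0.5643, 0.1558, 0.0424]
tool_rot: [3.142, 0.0, 2.997]
contact_force: [-0.0, -0.1, 0.3]
opening: 0.0552
grip_force: 0.0
```

>>> apply_moves --motion "60 1 0 -1 0 0 0;60 1 0 -3 0 0 0;60 1 0 -4 0 0 0;60 0.5 0 -4 0 0 0;60 0 0 0 0 0 0"

```text
time: 11.72
tool_pos: [0.5307, 0.1615, 0.1664]
tool_rot: [3.139, 0.007, 2.997]
contact_force: [0.7, 1.0, -0.7]
opening: 0.0552
grip_force: 0.0
```

Run:
```python
from h import *
s=robot.observe();print(s['time'],s['tool_pos'],s['tool_rot'],s['opening'])
a=robot.read_camera('scene')['img'];b=robot.read_camera('top')['img']
cv2.imwrite('pics/post.png',np.vstack([cv2.resize(a[140:220,160:290,::-1],None,fx=4,fy=4,interpolation=2),cv2.resize(b[60:128,230:360,::-1],None,fx=4,fy=4,interpolation=2)]))
```

```text
11.725 [0.53066437 0.16147863 0.1664438 ] [3.13929888 0.00687302 2.99730266] 0.055243511820198925
```

View pics/post.png

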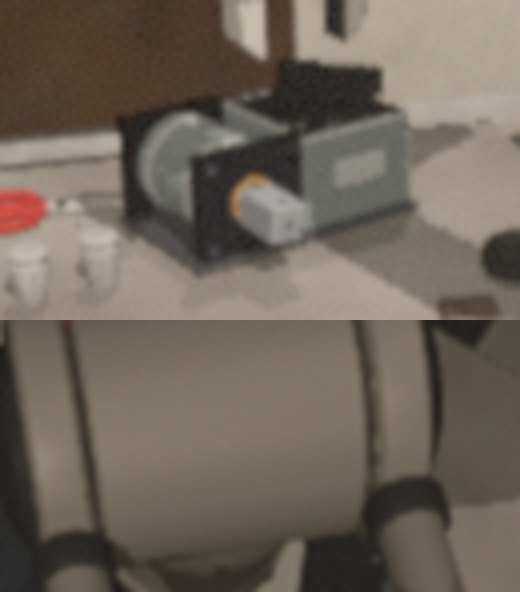

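The pin head is flush against the mouth at (270,212) in the scene part. Next is the lever.

>>> apply_moves --motion "60 -1.9 -2.4 0 0 0 0;60 -1.9 -2.4 0 0 0 0;60 -2 -2.4 0 0 0 0;60 -2 -2.4 0 0 0 0;60 -1.9 -2.3 0 0 0 0;60 0 0 0.8 0 0 -0.16;60 0 0 1 0 0 -0.16;60 0 0 1 0 0 -0.16;60 0 0 1 0 0 -0.15;60 0 0 0 0 0 0;60 0 0 0 0 0 0"

```text
time: 13.2
tool_pos: [0.6082, 0.0292, 0.1239]
tool_rot: [3.141, -0.001, -2.659]
contact_force: [0.2, 0.0, 0.3]
opening: 0.0553
grip_force: 0.0
```

Run:
```python
from h import *
s=robot.observe();print(s['tool_pos'],s['tool_rot'])
y=s['tool_rot'][2];e=np.array([.6097,.0298])-s['tool_pos'][:2]
print('grip in tool',e@[np.cos(y),np.sin(y)],e@[np.sin(y),-np.cos(y)],'yaw err',np.pi+.485-(y%(2*np.pi)))
a=robot.read_camera('scene')['img']
cv2.imwrite('pics/lev.png',cv2.resize(a[110:220,170:310,::-1],None,fx=5,fy=5,interpolation=2))
```

```text
[0.60819804 0.02917308 0.12394637] [ 3.14092000e+00 -8.61053102e-04 -2.65930643e+00]
grip in tool -0.0016214125209838717 -0.00014120856193738625 yaw err 0.0027137788713833544
```

View pics/lev.png

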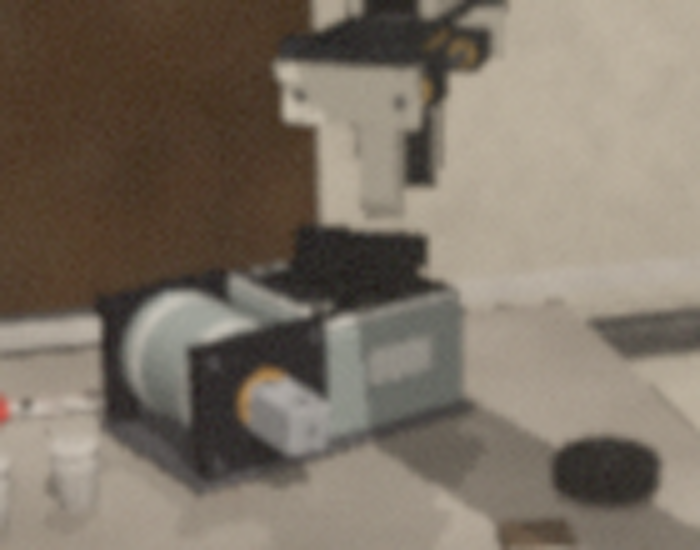

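The open fingers (380,210) stand over the black lever (360,255), and the pin is still home. Next I descend, grip and swing the lever.

>>> apply_moves --motion "60 -0.2 0 1 0 0 0;60 0 0 1 0 0 0;60 0 0 1 0 0 0;60 0 0 0.5 0 0 0;60 0 0 0 0 0 0;5 0 0 0 0 0 0;5 0 0 0 0 0 0;5 0 0 0 0 0 0;5 0 0 0 0 0 0;5 0 0 0 0 0 0;5 0 0 0 0 0 0" --force 35

```text
time: 14.62
tool_pos: [0.6104, 0.0297, 0.0895]
tool_rot: [-3.141, 0.0, -2.656]
contact_force: [1.3, -1.7, 0.2]
opening: 0.0134
grip_force: 35.0
```

Gripped. Swing along the arc, clockwise.

>>> apply_moves --motion "5 -0.03 0.5 0 0 0 0.1;5 -0.03 0.5 0 0 0 0.1;5 -0.03 0.5 0 0 0 0.1;5 -0.03 0.5 0 0 0 0.1;5 -0.03 0.5 0 0 0 0.1;5 -0.03 0.5 0 0 0 0.1;5 0 0 0 0 0 0"

```text
time: 15.5
tool_pos: [0.6053, 0.0579, 0.0895]
tool_rot: [-3.139, 0.001, 3.026]
contact_force: [-0.4, -6.5, 0.7]
opening: 0.0139
grip_force: 35.0
```

>>> apply_moves --motion "5 -0.03 0.5 0 0 0 0.1;5 -0.03 0.5 0 0 0 0.1;5 -0.03 0.5 0 0 0 0.1;5 -0.03 0.5 0 0 0 0.1;5 -0.03 0.5 0 0 0 0.1;5 -0.03 0.5 0 0 0 0.1;5 -0.03 0.4 0 0 0 0.07;5 0 0 0 0 0 0;5 0 0 0 0 0 0;5 0 0 0 0 0 0"

```text
time: 16.75
tool_pos: [0.6193, 0.0862, 0.0894]
tool_rot: [-3.137, 0.001, 2.356]
contact_force: [-3.4, -11.3, 3.0]
opening: 0.0136
grip_force: 35.0
```

Run:
```python
from h import *
s=robot.observe();e=s['tool_pos'][:2]-np.array([.654,.0529])
print(s['tool_pos'],s['tool_rot'],np.hypot(*e),'switch by pos',np.pi+.485-np.arctan2(e[1],e[0])%(2*np.pi),'by yaw',np.pi+.485-s['tool_rot'][2],s['grip_force'],s['contact_force'])
p=robot.read_camera('scene');a=p['img']
cv2.imwrite('pics/end.png',cv2.resize(a[110:220,170:310,::-1],None,fx=5,fy=5,interpolation=2))
```

```text
[0.61926069 0.08622541 0.08941509] [-3.13715369e+00  9.75065904e-04  2.35599518e+00] 0.04813940734810093 switch by pos 1.2496282334758329 by yaw 1.2705974691713613 35.02211540937424 [ -3.43342122 -11.29561472   3.02778482]
```

View pics/end.png

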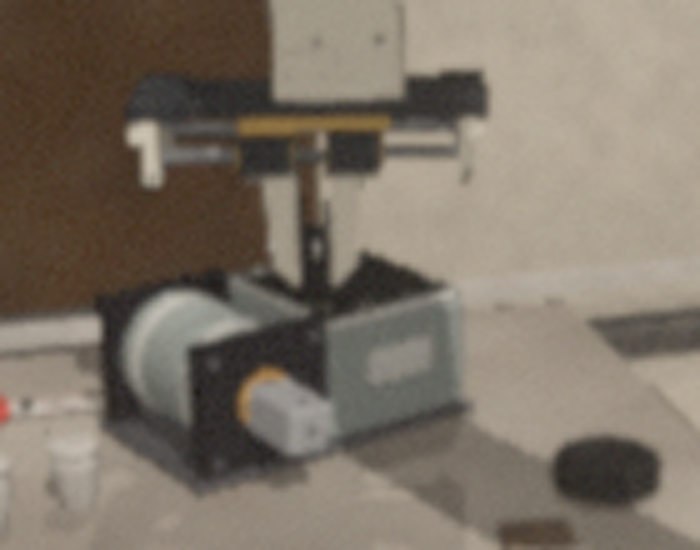

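The fingers hold the lever, which points at the camera at (315,265), about 1.25–1.27 rad. The pin is still home at (285,410), so I hand in.

```bash
python3 -c "
from cell import robot
s=robot.observe();print(s['time'],s['qvel'].round(3) if hasattr(s['qvel'],'round') else s['qvel'])
print(robot.hand_in())"
```

```text
16.8 [ 0.002 -0.001 -0.     0.001  0.001  0.   ]
the job is handed in; nothing more can be done
None
```

The pin is fully home in the tunnel and released, the gripper is holding the switch at the third step (about 1.25–1.27 rad), the collets and ring gauge were left alone, and the job was handed in at 16.8 s; no verdict was returned.

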